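# Lock back the spring plunger and run the jar slide under the filling nozzle

### The job

The jar slide of the filling fixture is pinned by a spring plunger. Pull the plunger's black T-handle straight up, turn it counter-clockwise (seen from above) until you just feel its stop, without wrenching it (the stop bears only a light touch), and let it down into the rest notch so that it stays retracted by itself. Then, by its black grip post, slide the carriage gently fully home against the rubber end stop, let go, and leave its two jars standing in their pockets and everything else where it is.

Things in the scene. Friction and masses are not known exactly. Their poses are not given: they have to be found in the camera images.
- fixture: Aluminium base plate 280 x 350 x 12 mm on the table, carrying plunger bracket, blue jar slide, end stop and filling nozzle. Origin on the table top; x away from the robot, y along the slide's travel towards the end stop, z up. The plunger's vertical axis is at x, y = (-85, 0) mm.
- nozzle_tip (a point): Tip of the filling nozzle, fixed on the fixture at (30, 115, 130) mm. Its arm runs at about 205 mm height to a column 210 mm high at (105, 115) mm.
- plunger (a joint): Lift of the spring plunger, m, up positive: 0 = pin down in the slide's hole (locked); 0.007 = pin just out of the hole; 0.013 = its cross pin just clears the collar's lands; 0.0165 = upper stop; about 0.009 = resting in the notch. Spring and weight pull down with about 4 N at 0, 9.5 N at the upper stop. Let go outside the notch it springs back down.
- handle (a joint): Turn of the T-handle about its upright axis, rad, positive counter-clockwise seen from above; starts within 0.04 of 0, where the bar lies along the fixture's x. It turns freely (below 0.05 N m) when lifted clear (14 mm or more), until its cross pin meets the rigid red stop lugs at 0.49 to 1.45 rad: the collar is clamped differently every time. Over about 0.4 N m against them is wrenching.
- collar_top (a point): On the plunger's axis, 67 mm above the table: height of two flat steel lands on the collar, 5 mm wide, over which the cross pin's arms (4 mm thick, in line with the bar, 23 to 32 mm from the axis) must pass. Then comes a brass notch floor 3.5 mm lower, then a red lug. Only in the last 0.03 rad before the lug is met does the pin sit free in the notch; farther back it rests on the land or jams on its flank.
- handle_grip (a point): Middle of the T-handle's bar, on the plunger's axis. The bar is 52 mm long (this point's x), 12 mm wide (its y) and 20 mm high (its z), black plastic; it rises and turns with the handle. Its underside is 92 mm above the table when down; the red stop lugs below it reach 78 mm above the table, 22 to 33 mm from the axis.
- carriage (a joint): Travel of the blue jar slide along the fixture's y, m: 0 = start, locked by the plunger; 0.080 = home, touching the rubber end stop. It runs with about 2 N of friction and stays where it is left. It can move only with the plunger up.
- slide_grip (a point): Middle of the black grip at the top of the slide's upright post: a cylinder 24 mm in diameter and 36 mm high, its axis upright, this point 18 mm below its top; it moves with the slide. At (30, -105, 84) mm in the fixture's frame at the start, (30, -25, 84) mm when home. Its steel stem below is 12 mm in diameter.
- endstop: Fixed black rubber stop block, 50 mm wide, 30 mm high; origin in the middle of the foot of its face that the slide meets.
- jar_lead: Open empty white plastic jar, 52 mm in diameter, 50 mm high, loose in the slide's pocket nearer the end stop; origin at the middle of its underside, z up. Stands 34 mm above the table. The pocket's walls are 16 mm high.
- jar_tail: The same jar in the pocket nearer the grip post.
- lidded_jar_1: Lidded white jar, 52 mm in diameter and height, standing on the table just beyond one end of the plate; leave alone. Origin at its underside.
- lidded_jar_2: As lidded_jar_1, beyond the other end; leave alone.
- jar_3: Open white jar on the table, leave alone.
- jar_4: Open white jar on the table, leave alone.
- beaker: Glass beaker, 70 mm in diameter, 90 mm high, on the table; leave alone.
- amber_bottle: Amber bottle, 52 mm in diameter, 120 mm high, on the table; leave alone.
- spatula: Spatula, 200 mm long, lying on the table; leave alone.
Things that resemble listed ones, but are neither listed nor needed, are in the scene too. What is shaped like the jar_tail but brown is not meant.

How it is judged:
By the outcome, as a careful person would: the job done as asked, in the order asked, and still so for the second after the job is handed in, with the robot touching nothing.
It also fails if it takes over 72 s, if anything falls off the work surface, if the arm or the gripper's body presses on something with over 40 N, if the wrist force passes 120 N, or if a joint passes its speed limit or range.

### The arm

A 6-joint arm with a two-finger parallel gripper is mounted at the origin on the work surface. World frame = base frame: x ahead of the robot, y to its left, z up, the work surface at z = 0. Lengths are in m, angles in rad, forces in N, time in s.
With the tool pointing down it reaches from about 0.25 to 0.8 m from the base axis. Payload 8.5 kg.
Tool frame: the origin (TCP) lies midway between the tips of the shut fingers; the grasp point (between the pads) lies 19 mm behind it; x points along the fingers, y is the direction in which the jaws open and shut, and the axes are right-handed (so a half turn about x gives the same grasp; the last joint's range is limited). The gripper opens to 85 mm and grips with 20 to 120 N. Pads are 22 mm wide; open, the fingers measure 114 mm over their backs; the gripper's body (76 mm by 85 mm) begins 54 mm behind the grasp point. The pads swing forward as they close: fully open they stand 13 mm farther back than shut.
Start: joints at [-1.181, 0.238, -0.013, 1.319, 0, 1.571], TCP at [0.199, -0.486, 0.231] pointing down, gripper open.
Joint ranges: [-2.66, 2.66], [-1.03, 1.9], [-1.14, 1.46], [-1.82, 2.27], [-1.45, 1.34], [-3.14, 3.14]. Speed limits (rad/s): [2.22, 2.22, 2.79, 3.14, 3.14, 3.14].

### API

Orientations are given as a unit quaternion [w, x, y, z].
In Python, from bench import arm gives the robot as it stands. The module is installed in compiled form; this text tells all that it offers.
- The arm moves only by the shell command python3 -m creep 'ROWS' [FORCE]. ROWS is JSON, a list that holds one entry, the list of rows, each a list of 7 numbers: the shift along the world's x, y, z in mm, then the turn, a rotation vector about the world's x, y, z in rad, then the closure, from -1 (fully open) to 1 (shut). A call has 1 to 12 rows; each row shifts and turns the commanded pose from where the row before left it; what a row does not reach is not made up. A row lasts 1/10 s, in which the tool goes at most 50 mm and 8.59 degrees, less where a joint would pass 70% of its speed; a pose out of reach is approached as far as the arm can. A call with a gripper value outside its range is refused whole. The fingers move at their own pace and stop on an object; FORCE is the grip in N (left out, the last holds). Time passes only in rows, so rows that do not move let the fingers close. It gives the time, the measured TCP pose, the force and the opening at its end, in the units of the state.
- arm.get_state(): the state, without advancing time (a new reading comes with each control period).
- arm.camera(name): name is "side" or "top" or "wrist"; returns a dict with "image" (480x640x3 uint8, red, green, blue), "z_map" (480x640 float32, m along the optical axis (not along the pixel's ray), 0 where there is no reading), "camera_matrix" (3x3 intrinsics, pixels), "k1" (the pictures are not rectified: a ray, as slopes to the right and down, at radius r is drawn at 1 + k1 r^2 times it, then the intrinsics apply), "rvec" (rotation vector, rad) and "tvec" (3), from world to camera coordinates, as OpenCV has them. Camera axes: x right, y down, z forward; pixel columns grow to the right and rows downward; lengths in m; the calibration is good to about 2 mm. A picture is of the moment at which its call begins.
- arm.finish_job(): hands the job in, once; it reports no verdict.
Trained networks look in the newest picture that a camera, given by its name, has taken for a name from the list of things; names that differ only in an ending like _2 or _b are one class to them, and where a whole thing is asked for, a point or a joint stands for the part that bears it (a point fixed in the world has none). Each returns a list of dicts, best first, with "score" (0 to 1); they miss things now and then, are a little off and sometimes report something else, mostly with a low value. They report only what shows in the picture. A call takes as long as a camera call. They do not tell look-alikes from the thing itself.
- arm.spot_in(camera, thing): "point" ([row, column] in pixels, amid what is visible of it).
- arm.silhouettes(camera, thing): "mask" (480x640 bool, what is visible of it) and "point" ([row, column] in pixels, amid what is visible of it).
The state is a dict: "t": time; "joint_positions": joint angles; "dq": joint speeds; "tau": joint torques, N m; "tool_pos": TCP position; "tcp_rot": TCP orientation; "wrist_force": force on the tool from outside, world axes, zero at the start; "torque": the same for the moment, N m; "gripper_width": finger opening in m.
Only numpy, scipy, OpenCV 4.12 (cv2) and the standard library are available. Lean on these libraries where they do the work, as an engineer would, in place of code of your own. Each camera call takes 0.05 s, during which the arm holds its last target.

## Working session

There is one attempt and no reset: what is moved stays moved. The work goes in short steps, Python scripts to look and compute and a shell command to move; the robot and the scene stay as the last step left them, time stands still between calls to the robot, and variables do not carry over. Pictures are saved under pics/ and viewed, and the job is handed in when it is done.

```bash
mkdir -p pics; ls
cat > h.py <<'E'
import numpy as np, cv2
from bench import arm
def grab(name, fn=None):
    c=arm.camera(name)
    if fn: cv2.imwrite('pics/'+fn, c['image'][:,:,::-1])
    return c
def ray(c,row,col):
    K=c['camera_matrix'];x=(col-K[0,2])/K[0,0];y=(row-K[1,2])/K[1,1]
    d=np.array([x,y]);u=d.copy()
    for _ in range(20): u=d/(1+c['k1']*(u@u))
    return np.array([u[0],u[1],1.])
def RT(c):
    R,_=cv2.Rodrigues(np.array(c['rvec'],float));return R,np.array(c['tvec'],float).ravel()
def pt(c,row,col,z=None):
    """world point; with z: intersect plane z, else depth map"""
    R,t=RT(c);r=ray(c,row,col)
    if z is None:
        d=c['z_map'][int(round(row)),int(round(col))];return R.T@(r*d-t)
    o=-R.T@t;v=R.T@r
    return o+v*(z-o[2])/v[2]
def cloud(c,mask=None):
    K=c['camera_matrix'];v,u=np.mgrid[0:480,0:640]
    d=np.stack([(u-K[0,2])/K[0,0],(v-K[1,2])/K[1,1]],-1);q=d.copy()
    for _ in range(20): q=d/(1+c['k1']*(q**2).sum(-1,keepdims=True))
    Z=c['z_map'];P=np.concatenate([q*Z[...,None],Z[...,None]],-1)
    R,t=RT(c);W=(P-t)@R
    W[Z==0]=np.nan
    return W
def proj(c,P):
    R,t=RT(c);p=R@np.array(P)+t;x,y=p[:2]/p[2];s=1+c['k1']*(x*x+y*y);K=c['camera_matrix']
    return np.array([K[1,1]*y*s+K[1,2],K[0,0]*x*s+K[0,2]])
E
python3 - <<'E'
from h import *
s=arm.get_state();print(s)
for n in ['side','top','wrist']:
    c=grab(n,n+'0.png');R,t=RT(c);print(n,c['k1'],c['camera_matrix'][0,0],-R.T@t)
E
```

```text
pics
{'t': 0.0, 'joint_positions': array([-1.18098840e+00,  2.38762710e-01, -1.42263958e-02,  1.31922173e+00,
       -2.51565308e-05,  1.57077933e+00]), 'dq': array([ 0.00093073, -0.00012344,  0.00162986, -0.00043071, -0.00167466,
        0.00042557]), 'tau': array([ 2.69841502e-05, -5.38779509e+01,  3.46435332e+01,  1.84695481e-02,
        6.38071151e-05, -1.81106645e-05]), 'tool_pos': array([ 0.19934203, -0.48523764,  0.23069796]), 'tcp_rot': array([-0.13646396, -0.6936117 , -0.13744179,  0.69382285]), 'wrist_force': array([ 0.12969655, -0.67515333, -0.22599665]), 'torque': array([ 0.04598955,  0.02983818, -0.04058245]), 'gripper_width': 0.08540752891202885}
side 0.015046459164449421 440.87698417122766 [0.22443649 0.75661936 0.79310656]
top -0.19929829449992137 616.4653568595137 [ 0.37413241 -0.02632492  1.63683499]
wrist -0.04011464799632916 368.0503218954186 [ 0.26031088 -0.459989    0.37344512]
```

View pics/side0.png

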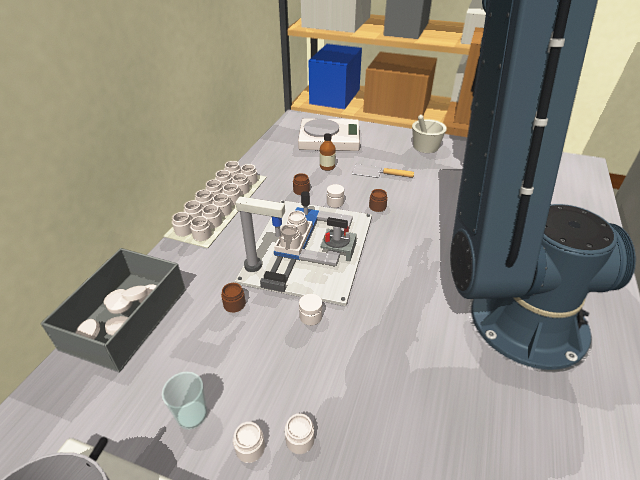

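View pics/top0.png

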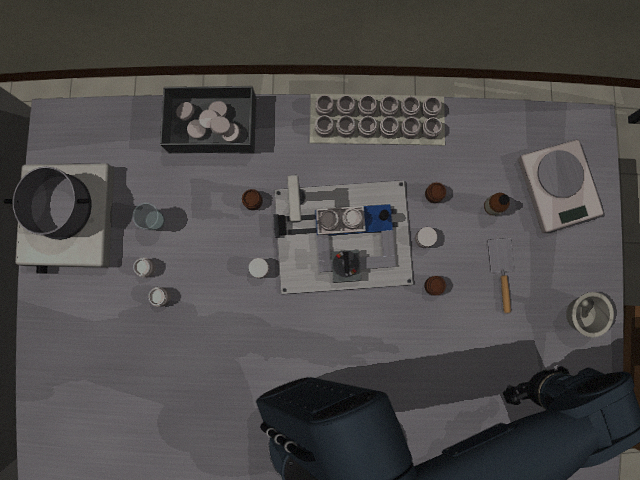

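View pics/wrist0.png

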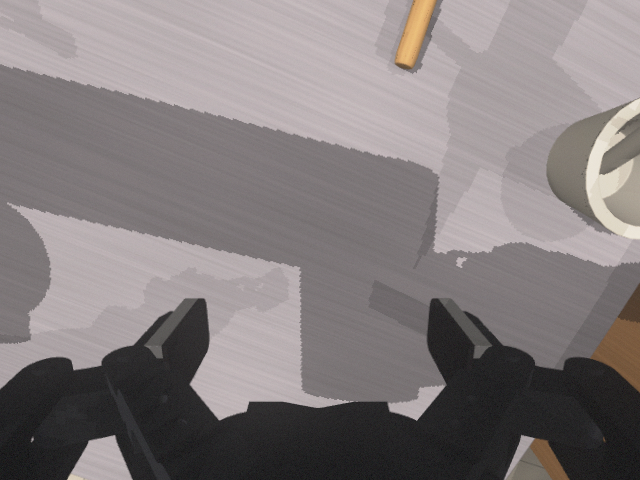

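The top view shows the plate with corners near (row, col) (190,278), (182,405), (286,412) and (293,281). The T-handle is near (262,346), the grip post near (213,385) and the end stop near (225,281). I'll measure these next.

```bash
python3 - <<'E'
from h import *
c=grab('top');im=c['image'][:,:,::-1]
cr=cv2.resize(im[165:310,255:450],None,fx=4,fy=4,interpolation=cv2.INTER_CUBIC)
cv2.imwrite('pics/topcrop.png',cr)
W=cloud(c)
for th in ['fixture','handle_grip','slide_grip','endstop','plunger','jar_lead','jar_tail','collar_top','lidded_jar_1','jar_3','beaker','amber_bottle','spatula']:
    r=arm.silhouettes('top',th)
    for d in r[:3]:
        m=d['mask'];p=np.nanmedian(W[m],axis=0);print(th,round(d['score'],2),np.round(d['point'],1),m.sum(),p.round(3),np.nanpercentile(W[m][:,2],[5,95]).round(3))
r=arm.silhouettes('top','fixture')[0]['mask']
# plate pixels: height 8-16mm within region
reg=np.zeros((480,640),bool);reg[170:305,260:430]=1
m=reg&(abs(W[...,2]-0.012)<0.006)
cv2.imwrite('pics/platemask.png',(m*255).astype(np.uint8)[165:310,255:450])
cs,_=cv2.findContours(m.astype(np.uint8),cv2.RETR_EXTERNAL,cv2.CHAIN_APPROX_NONE)
P=W[m][:,:2].astype(np.float32);print(len(P),W[m][:,2].mean())
print(cv2.minAreaRect(P))
E
python3 - <<'E'
E
```

```text
fixture 0.85 [240.7 343.1] 13299 [ 0.543 -0.06   0.015] [0.007 0.102]
handle_grip 0.61 [263.6 343.9] 131 [ 0.474 -0.071  0.112] [0.06  0.118]
handle_grip 0.31 [240.9 343.1] 13304 [ 0.543 -0.059  0.015] [0.007 0.102]
slide_grip 0.77 [228.9 369.8] 2321 [ 0.559 -0.126  0.032] [0.024 0.052]
slide_grip 0.45 [206.1 497.1] 426 [ 0.633 -0.458  0.082] [0.019 0.122]
endstop 0.68 [227.6 282.3] 246 [0.575 0.104 0.039] [0.03  0.048]
endstop 0.21 [239.7 344.9] 13246 [ 0.543 -0.06   0.015] [0.007 0.102]
plunger 0.69 [222.8 327.9] 326 [ 0.584 -0.026  0.078] [0.06  0.086]
plunger 0.54 [265.6 347.8] 90 [ 0.471 -0.071  0.112] [0.091 0.118]
plunger 0.53 [237.9 341.6] 13525 [ 0.545 -0.06   0.015] [0.007 0.1  ]
jar_lead 0.64 [222.3 329.5] 314 [ 0.585 -0.026  0.078] [0.068 0.086]
jar_tail 0.87 [283.6 431.2] 353 [ 0.421 -0.303  0.042] [0.006 0.052]
jar_tail 0.86 [201.6 252.9] 337 [0.642 0.177 0.043] [0.012 0.053]
jar_tail 0.62 [197.5 436.9] 352 [ 0.665 -0.304  0.041] [0.002 0.052]
collar_top 0.65 [238.9 341.7] 13650 [ 0.545 -0.06   0.015] [0.007 0.1  ]
lidded_jar_1 0.72 [269.1 258.9] 310 [0.461 0.154 0.053] [0.044 0.058]
lidded_jar_1 0.57 [236.  424.7] 346 [ 0.547 -0.277  0.052] [0.024 0.058]
jar_3 0.77 [266.6 141.9] 312 [0.459 0.46  0.043] [0.014 0.052]
jar_3 0.58 [293.9 160.2] 373 [0.383 0.417 0.043] [0.007 0.054]
beaker 0.72 [217.9 150.8] 665 [0.593 0.461 0.05 ] [0.002 0.092]
amber_bottle 0.72 [203.3 497.4] 456 [ 0.632 -0.458  0.081] [0.01  0.122]
spatula 0.74 [258.7 505.9] 1090 [ 0.49  -0.494  0.006] [-0.002  0.022]
8662 0.012079340714451787
((0.5511270761489868, -0.06808702647686005), (0.3605045676231384, 0.4558115005493164), 0.7447364330291748)
```

View pics/topcrop.png

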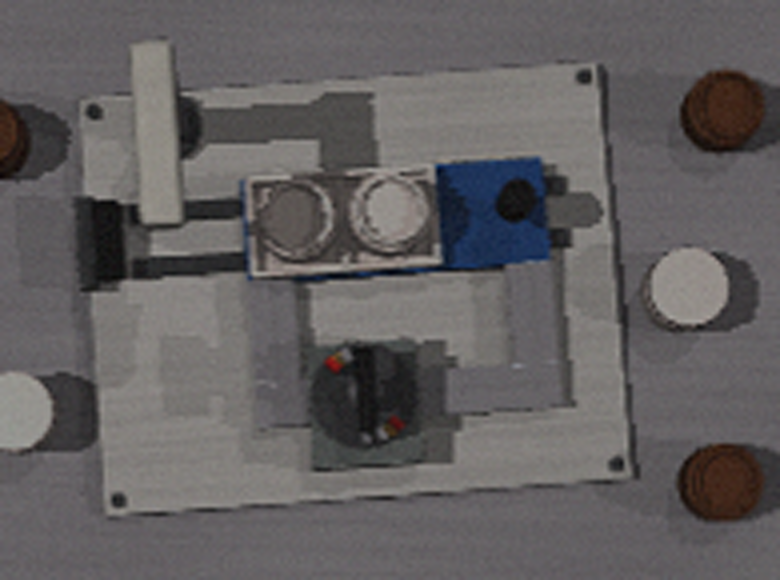

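Run:
```python
from h import *
c=grab('top')
f=lambda x,y:((y+.5)/4-.5+165,(x+.5)/4-.5+255)
C=[pt(c,*f(x,y),z=0.012)[:2] for x,y in [(81,100),(603,64),(633,477),(108,516)]] #(+x+y),(+x-y),(-x-y),(-x+y)
L=np.array([[140,175],[140,-175],[-140,-175],[-140,175]])/1e3
A=np.array(C);print(A.round(4)); 
ca=A.mean(0);H=(L).T@(A-ca);th=np.arctan2(H[0,1]-H[1,0],H[0,0]+H[1,1]);R=np.array([[np.cos(th),-np.sin(th)],[np.sin(th),np.cos(th)]])
print('origin',ca,'yaw',th,(L@R.T+ca-A).round(4))
for n,p in dict(plunger=(-85,0),grip=(30,-105),griphome=(30,-25),nozzle=(30,115),col=(105,115)).items(): print(n,(R@np.array(p)/1e3+ca).round(4))
# measured checks: handle top
print('post top',pt(c,*f(515,198),z=.102),'handle top',pt(c,*f(366,392),z=.112))
s=arm.get_state();from scipy.spatial.transform import Rotation as Ro
q=s['tcp_rot'];M=Ro.from_quat([q[1],q[2],q[3],q[0]]).as_matrix();print(M.round(3))
```

```text
[[ 0.6737  0.1205]
 [ 0.7028 -0.2293]
 [ 0.4263 -0.2493]
 [ 0.3963  0.0968]]
origin [ 0.54978386 -0.06534766] yaw 0.08246886790680263 [[ 0.0012  0.0001]
 [ 0.0009  0.0011]
 [-0.0016 -0.002 ]
 [-0.0004  0.0008]]
plunger [ 0.4651 -0.0723]
grip [ 0.5883 -0.1675]
griphome [ 0.5817 -0.0878]
nozzle [0.5702 0.0517]
col [0.645  0.0579]
post top [ 0.59791468 -0.16220923  0.102     ] handle top [ 0.47387151 -0.06937178  0.112     ]
[[ 0.     0.38  -0.925]
 [ 0.    -0.925 -0.38 ]
 [-1.    -0.    -0.   ]]
```

```bash
python3 -m creep '[[[10,20,5,0,0,-0.026,-1],[18,36,5,0,0,-0.026,-1],[18,36,5,0,0,-0.026,-1],[18,36,5,0,0,-0.026,-1],[18,36,5,0,0,-0.026,-1],[18,36,5,0,0,-0.026,-1],[18,36,5,0,0,-0.026,-1],[18,36,5,0,0,-0.026,-1],[18,36,5,0,0,-0.026,-1],[18,36,5,0,0,-0.026,-1],[18,36,0,0,0,-0.026,-1],[10,25,0,0,0,-0.021,-1]]]' 40
python3 - <<'E'
from h import *
s=arm.get_state();print(s['joint_positions'].round(3),s['tool_pos'])
c=grab('wrist','w1.png');R,t=RT(c);print(-R.T@t,R[2])
E
```

```text
t: 2.15
tool_pos: [0.4005, -0.0785, 0.2816]
tcp_rot: [0.029, 0.707, 0.029, -0.706]
wrist_force: [-0.4, -0.6, -0.5]
gripper_width: 0.0857
[-0.194  0.022 -0.142  1.405  0.     2.865] [ 0.40045436 -0.07851026  0.28157826]
[ 0.46585626 -0.07249593  0.4243273 ] [-0.2578235  -0.01986408 -0.96598782]
```

View pics/w1.png

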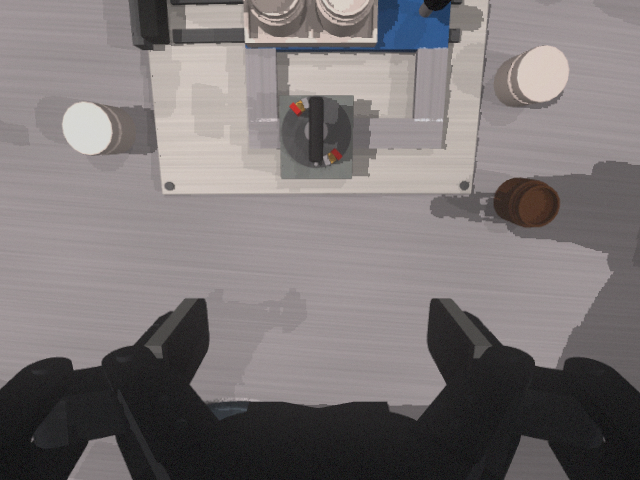

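The wrist view shows the T-handle bar from (97,316) to (162,316) on its round collar. The red lugs are at (108,297) and (156,334), and the front plate corners near (194,164) and (191,474). The handle is unique in the scene.

Run:
```python
from h import *
c=grab('wrist');W=cloud(c);im=c['image'][:,:,::-1]
cr=cv2.resize(im[80:200,250:390],None,fx=5,fy=5,interpolation=cv2.INTER_CUBIC);cv2.imwrite('pics/w1c.png',cr)
cr=cv2.resize(im[0:210,120:500],None,fx=2,fy=2,interpolation=cv2.INTER_CUBIC);cv2.imwrite('pics/w1d.png',cr)
v,u=np.mgrid[0:480,0:640]
box=(v>80)&(v<185)&(u>270)&(u<360)
m=box&(W[...,2]>.1)&(W[...,2]<.13)
P=W[m];print('bar top',m.sum(),P.mean(0).round(4),np.percentile(P,[2,98],axis=0).round(4))
print(cv2.minAreaRect(P[:,:2].astype(np.float32)))
hsv=cv2.cvtColor(im,cv2.COLOR_BGR2HSV)
red=box&((hsv[...,0]<8)|(hsv[...,0]>172))&(hsv[...,1]>150)&(hsv[...,2]>120)
n,l,st,ce=cv2.connectedComponentsWithStats(red.astype(np.uint8))
for i in range(1,n):
    if st[i,4]>5: print('red',st[i,4],ce[i],np.nanmedian(W[l==i],axis=0).round(4))
r=(v<200)&(u>230)&(u<460)&(W[...,2]>.085)&(W[...,2]<.13)
n,l,st,ce=cv2.connectedComponentsWithStats(r.astype(np.uint8))
for i in range(1,n):
    if st[i,4]>20: print(st[i],W[l==i].mean(0).round(4))
```

```text
bar top 953 [ 0.4787 -0.0691  0.1116] [[ 0.4542 -0.0758  0.1089]
 [ 0.5025 -0.0625  0.1134]]
((0.47844254970550537, -0.0691753700375557), (0.050658319145441055, 0.011703272350132465), 4.621748447418213)
red 65 [297.09230769 109.4       ] [ 0.4963 -0.0487  0.078 ]
red 50 [338.66 154.74] [ 0.4598 -0.0897  0.0778]
[437   0  17   5  56] [ 0.5903 -0.1641  0.0884]
[ 307   98   23   65 1056] [ 0.4786 -0.0691  0.1098]
```

View pics/w1c.png

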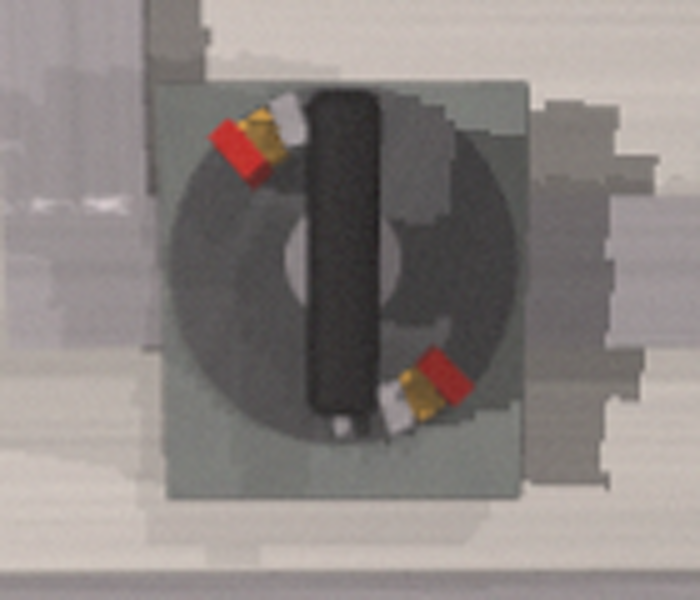

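View pics/w1d.png

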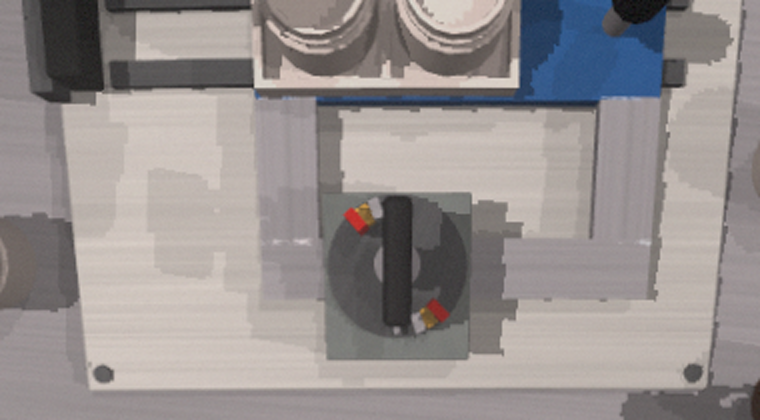

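Both measurements agree on the plunger axis at (0.4784, -0.0692). The bar top is at 0.112, as it should be, and the bar yaw is 0.081. The red lugs' midpoint gives the same axis. The lug centres are about 0.76 rad from the bar, so contact should come at about 0.6.

```bash
python3 -m creep '[[[10,1,-5,0,0,0,-1],[18,2,-25,0,0,0,-1],[20,2,-30,0,0,0,-1],[20,2.3,-30,0,0,0,-1],[10,2,-20,0,0,0,-1],[0,0,-10,0,0,0,-0.3],[0,0,0,0,0,0,-0.3],[0,0,0,0,0,0,-0.3]]]' 40
python3 - <<'E'
from h import *
s=arm.get_state();print(s['tool_pos'],s['gripper_width'])
c=grab('wrist','w2.png')
print(proj(c,[.4784,-.0692,.112]))
W=cloud(c);v,u=np.mgrid[0:480,0:640]
m=(u>280)&(u<360)&(W[...,2]>.105)&(W[...,2]<.118)
P=W[m];print(m.sum(),P.mean(0).round(4),cv2.minAreaRect(P[:,:2].astype(np.float32)))
E
```

```text
t: 3.05
tool_pos: [0.4772, -0.0719, 0.1619]
tcp_rot: [0.029, 0.707, 0.029, -0.706]
wrist_force: [0.3, -0.7, 0.5]
gripper_width: 0.0558
[ 0.47722578 -0.07186636  0.16188217] 0.05576163621587669
[265.92214847 314.63766767]
1874 [ 0.4802 -0.0693  0.1116] ((0.47885170578956604, -0.06950773298740387), (0.05150140821933746, 0.01160829421132803), 4.316852569580078)
```

View pics/w2.png

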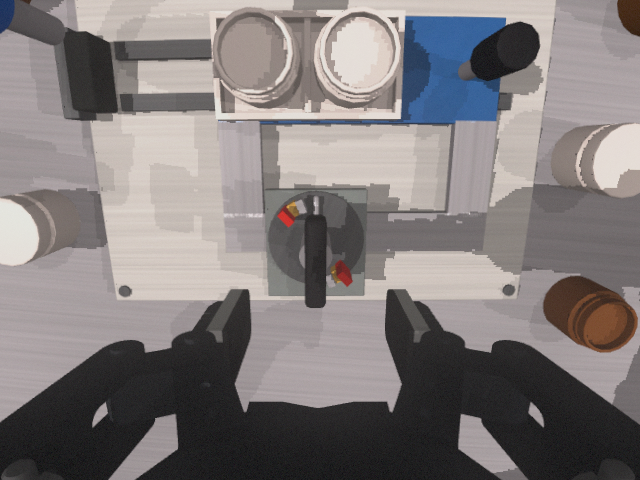

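The bar is centred between the fingers, from about (215,316) to (307,316), and the pads are at rows 290 to 390. The handle pose is confirmed, so I'll descend.

```bash
python3 -m creep '[[[1.3,2.5,-10,0,0,0,-0.3],[0,0,-15,0,0,0,-0.3],[0,0,-15,0,0,0,-0.3],[0,0,-15,0,0,0,-0.3],[0,0,-12,0,0,0,-0.3],[0,0,-8,0,0,0,-0.3],[0,0,0,0,0,0,-0.3]]]' 40
python3 - <<'E'
from h import *
s=arm.get_state();print(s['tool_pos'],s['wrist_force'],s['torque'])
c=grab('wrist','w3.png')
E
```

```text
t: 3.8
tool_pos: [0.4782, -0.0686, 0.0856]
tcp_rot: [-0.029, -0.706, -0.029, 0.707]
wrist_force: [-0.5, -0.4, 0.4]
gripper_width: 0.0558
[ 0.47821447 -0.06863977  0.08559484] [-0.45471503 -0.37520287  0.3901126 ] [ 0.02144317  0.03831812 -0.0136148 ]
```

View pics/w3.png

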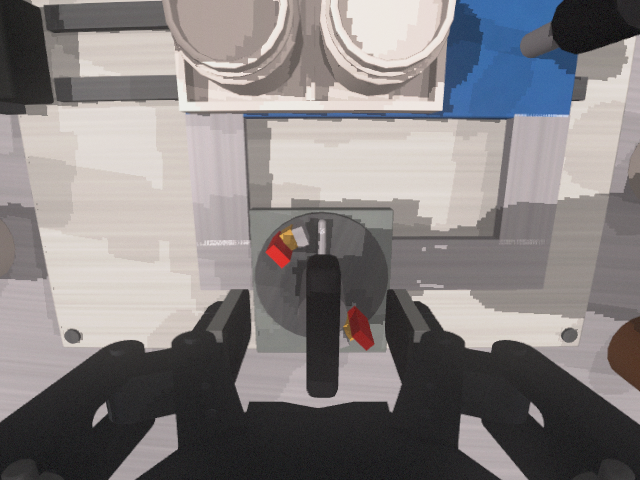

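The bar is between the pads at column 323, with the pads' midpoint at 318. I'll shift -0.8 mm in y and close.

```bash
python3 -m creep '[[[0,-0.8,0,0,0,0,0.2],[0,0,0,0,0,0,0.5],[0,0,0,0,0,0,1],[0,0,0,0,0,0,1],[0,0,0,0,0,0,1],[0,0,0,0,0,0,1],[0,0,0,0,0,0,1]]]' 35
python3 - <<'E'
from h import *
s=arm.get_state();print(s['tool_pos'],s['wrist_force'],s['torque'],s['gripper_width'])
E
```

```text
t: 4.55
tool_pos: [0.4793, -0.0701, 0.087]
tcp_rot: [0.03, 0.707, 0.029, -0.706]
wrist_force: [-0.3, -2.2, 5.7]
gripper_width: 0.0175
[ 0.47932256 -0.07006559  0.08702311] [-0.26905815 -2.15767521  5.69315445] [-0.55157905  0.18160382  0.04008852] 0.017471112162303244
```

```bash
python3 -m creep '[[[0,0,0,0,0,0,1],[0,0,0,0,0,0,1],[0,0,0,0,0,0,1]]]'
python3 - <<'E'
from h import *
s=arm.get_state();print(s['tool_pos'],s['wrist_force'],s['torque'],s['gripper_width'])
c=grab('wrist','w4.png')
E
```

```text
t: 4.85
tool_pos: [0.4793, -0.0701, 0.087]
tcp_rot: [0.03, 0.707, 0.029, -0.706]
wrist_force: [-1.3, -2.8, 5.6]
gripper_width: 0.0173
[ 0.47930647 -0.07005879  0.08700598] [-1.28982053 -2.80369489  5.60959825] [-0.58185071  0.1884196  -0.00175403] 0.01725008272282315
```

View pics/w4.png

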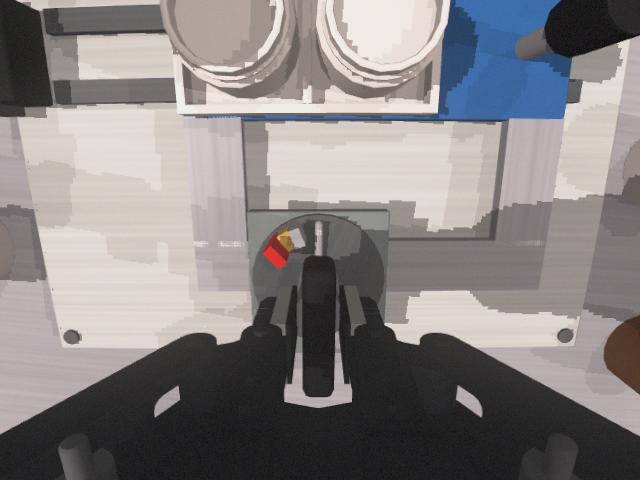

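The fingers stopped at 17.3 mm with about 5.6 N upward, and the picture shows gaps beside the 12 mm bar. The tips are evidently closing on the round hub under the bar, so I'll open, rise 7 mm and regrip.

```bash
python3 -m creep '[[[0,0,0,0,0,0,0.1],[0,0,0,0,0,0,0.1],[0,0,3.5,0,0,0,0.1],[-0.8,0.3,3.5,0,0,0,0.1],[0,0,0,0,0,0,0.1]]]'
python3 - <<'E'
from h import *
s=arm.get_state();print(s['tool_pos'],s['wrist_force'],s['torque'],s['gripper_width'])
E
python3 -m creep '[[[0,0,0,0,0,0,1],[0,0,0,0,0,0,1],[0,0,0,0,0,0,1],[0,0,0,0,0,0,1],[0,0,0,0,0,0,1],[0,0,0,0,0,0,1]]]'
python3 - <<'E'
from h import *
s=arm.get_state();print(s['tool_pos'],s['wrist_force'],s['torque'],s['gripper_width'])
c=grab('wrist','w5.png')
E
```

```text
t: 5.4
tool_pos: [0.4782, -0.0692, 0.0938]
tcp_rot: [0.029, 0.707, 0.029, -0.706]
wrist_force: [-0.5, 0.5, 0.1]
gripper_width: 0.0385
[ 0.47820327 -0.06921521  0.09379966] [-0.52511212  0.4862341   0.07528879] [0.0264982  0.01672563 0.01801807] 0.038542528254880255
t: 6.0
tool_pos: [0.4781, -0.0699, 0.0935]
tcp_rot: [0.03, 0.707, 0.029, -0.706]
wrist_force: [-1.4, -5.8, 3.4]
gripper_width: 0.011
[ 0.47813125 -0.06985993  0.09347385] [-1.44310975 -5.79139017  3.42958269] [-1.16203391  0.20458214 -0.0100934 ] 0.01101640672402786
```

View pics/w5.png

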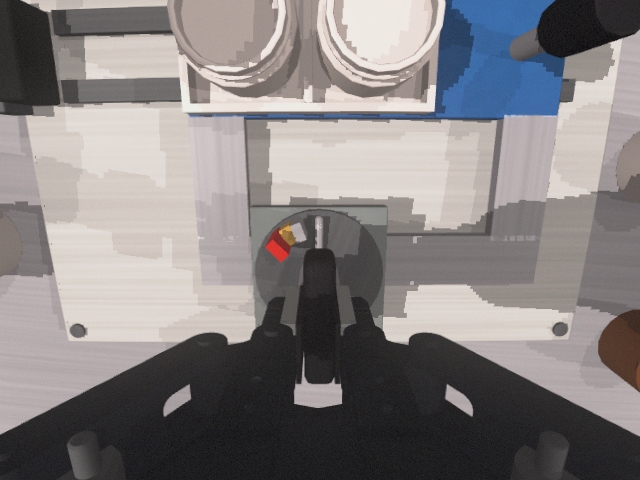

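The bar is now gripped, at 11 mm opening. I'll null the side load with a small -y shift, then lift.

```bash
python3 -m creep '[[[0,-0.6,0,0,0,0,1],[0,0,2,0,0,0,1],[0,0,3,0,0,0,1],[0,0,3,0,0,0,1],[0,0,2,0,0,0,1],[0,0,0,0,0,0,1]]]'
python3 - <<'E'
from h import *
s=arm.get_state();print(s['tool_pos'],s['wrist_force'],s['torque'],s['gripper_width'])
E
```

```text
t: 6.65
tool_pos: [0.478, -0.0699, 0.1033]
tcp_rot: [-0.029, -0.706, -0.029, 0.707]
wrist_force: [1.9, -4.0, -6.1]
gripper_width: 0.0109
[ 0.47796708 -0.0699211   0.10333101] [ 1.8969063  -3.97447336 -6.08181047] [-0.86648627 -0.50940996  0.0624649 ] 0.010880552620943097
```

```bash
python3 -m creep '[[[0,-0.3,2,0,0,0,1],[0,0,2,0,0,0,1],[0,0,1.2,0,0,0,1],[0,0,0,0,0,0,1]]]'
python3 - <<'E'
from h import *
s=arm.get_state();print(s['tool_pos'],s['wrist_force'],s['torque'],s['gripper_width'])
c=grab('wrist','w6.png');W=cloud(c);v,u=np.mgrid[0:480,0:640]
m=(u>300)&(u<340)&(v>230)&(v<390)&(W[...,2]>.115)&(W[...,2]<.14)
P=W[m];print(m.sum(),np.median(P,axis=0).round(4))
E
```

```text
t: 7.05
tool_pos: [0.4779, -0.07, 0.1085]
tcp_rot: [-0.029, -0.706, -0.029, 0.707]
wrist_force: [2.4, -2.2, -8.0]
gripper_width: 0.0111
[ 0.47793588 -0.07002131  0.10850962] [ 2.36264071 -2.20904511 -7.9601884 ] [-0.49144813 -0.6379876   0.0044834 ] 0.011082968097255428
4342 [ 0.4839 -0.0692  0.1268]
```

View pics/w6.png

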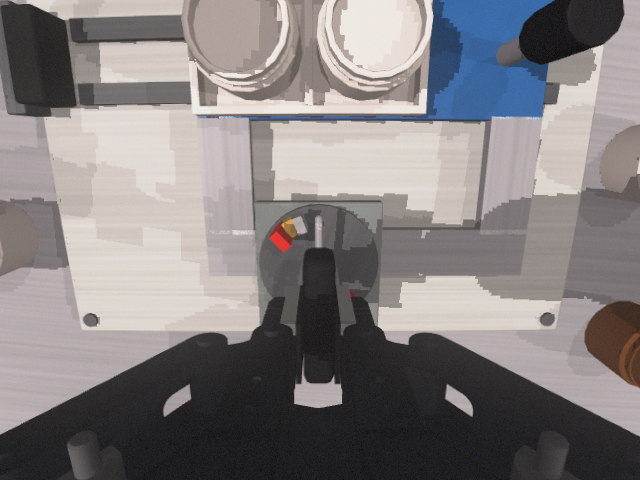

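The bar top is now at 0.127, so the lift is about 15 mm and the force about 8 N, as expected for the spring. The cross pin is visible at (235,319), with the land at (226,300) and the lug at (240,281). Next I turn counter-clockwise.

```bash
python3 -m creep '[[[0,0,0,0,0,0.03,1],[0,0,0,0,0,0.05,1],[0,0,0,0,0,0.05,1],[0,0,0,0,0,0.05,1],[0,0,0,0,0,0.05,1],[0,0,0,0,0,0.05,1],[0,0,0,0,0,0.05,1],[0,0,0,0,0,0.03,1],[0,0,0,0,0,0,1]]]'
python3 - <<'E'
from h import *
from scipy.spatial.transform import Rotation as Ro
s=arm.get_state();print(s['tool_pos'],s['wrist_force'],s['torque'],s['gripper_width'])
q=s['tcp_rot'];M=Ro.from_quat([q[1],q[2],q[3],q[0]]).as_matrix();print('yaw',np.arctan2(M[1,1],M[0,1])+1.4883)
c=grab('wrist','w7.png');W=cloud(c)
im=c['image'][:,:,::-1];cv2.imwrite('pics/w7c.png',cv2.resize(im[170:330,230:410],None,fx=4,fy=4,interpolation=cv2.INTER_CUBIC))
E
```

```text
t: 8.0
tool_pos: [0.4779, -0.0701, 0.1084]
tcp_rot: [-0.156, -0.69, -0.156, 0.69]
wrist_force: [2.6, -0.8, -8.7]
gripper_width: 0.0109
[ 0.47787738 -0.07005104  0.10836736] [ 2.57075786 -0.80922186 -8.65562724] [-0.33697005 -0.6285901  -0.01339408] 0.010894020302924296
yaw 0.36141842862266893
```

View pics/w7c.png

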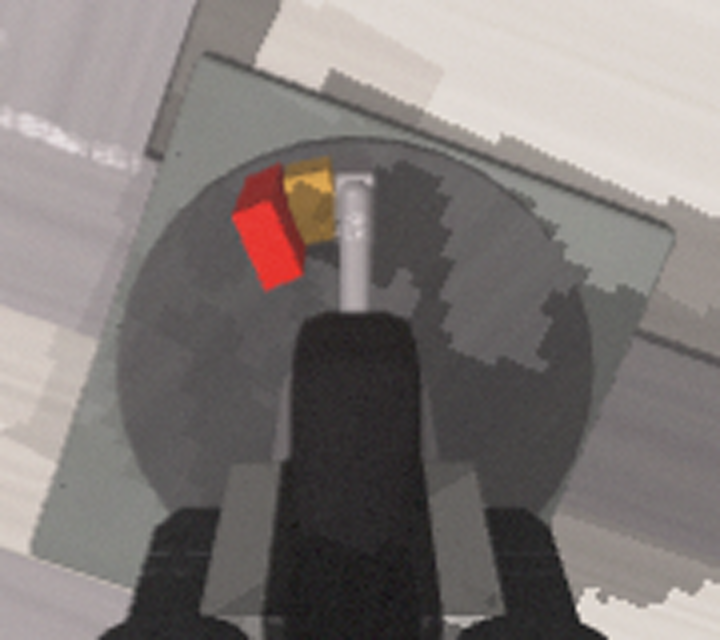

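The pin, at crop column 355, is over the land. The brass notch and red lug follow about 5.5 mm further, or 0.2 rad. I'll approach in small steps.

```bash
cat > st.py <<'E'
from h import *
from scipy.spatial.transform import Rotation as Ro
s=arm.get_state();q=s['tcp_rot'];M=Ro.from_quat([q[1],q[2],q[3],q[0]]).as_matrix()
print('t',s['t'],'pos',s['tool_pos'].round(4),'F',s['wrist_force'].round(2),'T',s['torque'].round(3),'w',round(s['gripper_width'],4),'turn',round(np.arctan2(M[1,1],M[0,1])+1.4883,4))
E
python3 -m creep '[[[0,0,0,0,0,0.03,1],[0,0,0,0,0,0.03,1],[0,0,0,0,0,0.02,1],[0,0,0,0,0,0.01,1],[0,0,0,0,0,0,1]]]'>/dev/null; python3 st.py; python3 -m creep '[[[0,0,0,0,0,0.015,1],[0,0,0,0,0,0,1]]]' >/dev/null; python3 st.py
```

```text
t 8.55 pos [ 0.4779 -0.0701  0.1084] F [ 1.61 -0.85 -9.06] T [-0.122 -0.543 -0.008] w 0.0112 turn 0.4506
t 8.75 pos [ 0.4779 -0.0701  0.1084] F [ 2.04 -0.35 -9.11] T [-0.055 -0.448  0.009] w 0.0111 turn 0.466
```

```bash
for i in 1; do python3 -m creep '[[[0,0,0,0,0,0.015,1],[0,0,0,0,0,0,1]]]' >/dev/null; python3 st.py; python3 -m creep '[[[0,0,0,0,0,0.012,1],[0,0,0,0,0,0,1]]]' >/dev/null; python3 st.py; done
```

```text
t 8.95 pos [ 0.4779 -0.0701  0.1084] F [ 1.52 -0.31 -8.85] T [-0.025 -0.432  0.024] w 0.011 turn 0.4811
t 9.15 pos [ 0.4779 -0.0701  0.1085] F [ 1.5  -0.4  -9.26] T [ 0.003 -0.296  0.01 ] w 0.011 turn 0.4929
```

Run:
```python
from h import *
c=grab('wrist');im=c['image'][:,:,::-1];cv2.imwrite('pics/w8c.png',cv2.resize(im[170:330,230:410],None,fx=4,fy=4,interpolation=cv2.INTER_CUBIC))
```

```text
(no output)
```

View pics/w8c.png

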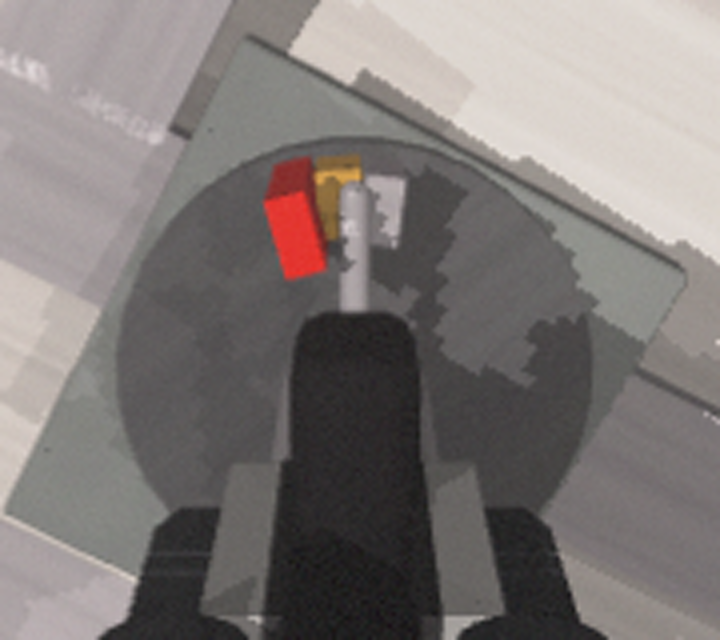

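The pin is past the land, and about 2 mm (0.07 to 0.09 rad) remain to the red lug's face.

```bash
python3 -m creep '[[[0,0,0,0,0,0.015,1],[0,0,0,0,0,0.015,1],[0,0,0,0,0,0,1]]]' >/dev/null; python3 st.py; python3 -m creep '[[[0,0,0,0,0,0.01,1],[0,0,0,0,0,0,1]]]' >/dev/null; python3 st.py; python3 -m creep '[[[0,0,0,0,0,0.01,1],[0,0,0,0,0,0,1]]]' >/dev/null; python3 st.py
```

```text
t 9.5 pos [ 0.4779 -0.0701  0.1085] F [ 0.73  0.32 -9.66] T [ 0.056 -0.24  -0.029] w 0.0112 turn 0.5232
t 9.7 pos [ 0.4779 -0.0701  0.1084] F [ 1.79  0.07 -7.12] T [ 0.042 -0.297  0.016] w 0.011 turn 0.5328
t 9.9 pos [ 0.4779 -0.0702  0.1085] F [ 0.25 -0.33 -9.31] T [ 0.105 -0.26  -0.002] w 0.011 turn 0.5428
```

```bash
python3 -m creep '[[[0,0,0,0,0,0.008,1],[0,0,0,0,0,0,1]]]' >/dev/null; python3 st.py; python3 -m creep '[[[0,0,0,0,0,0.008,1],[0,0,0,0,0,0,1]]]' >/dev/null; python3 st.py
```

```text
t 10.1 pos [ 0.4779 -0.0701  0.1084] F [ 0.61  0.1  -9.26] T [ 0.112 -0.141  0.003] w 0.0109 turn 0.5507
t 10.3 pos [ 0.4779 -0.0702  0.1084] F [ 1.35  0.2  -9.78] T [ 0.09  -0.167  0.026] w 0.011 turn 0.5587
```

```bash
python3 -m creep '[[[0,0,0,0,0,0.006,1],[0,0,0,0,0,0,1]]]' >/dev/null; python3 st.py
python3 - <<'E'
from h import *
c=grab('wrist');im=c['image'][:,:,::-1];cv2.imwrite('pics/w9c.png',cv2.resize(im[170:330,230:410],None,fx=4,fy=4,interpolation=cv2.INTER_CUBIC))
E
```

```text
t 10.5 pos [ 0.4779 -0.0701  0.1085] F [ 0.59 -0.55 -8.9 ] T [ 0.169 -0.168  0.025] w 0.0111 turn 0.5646
```

View pics/w9c.png

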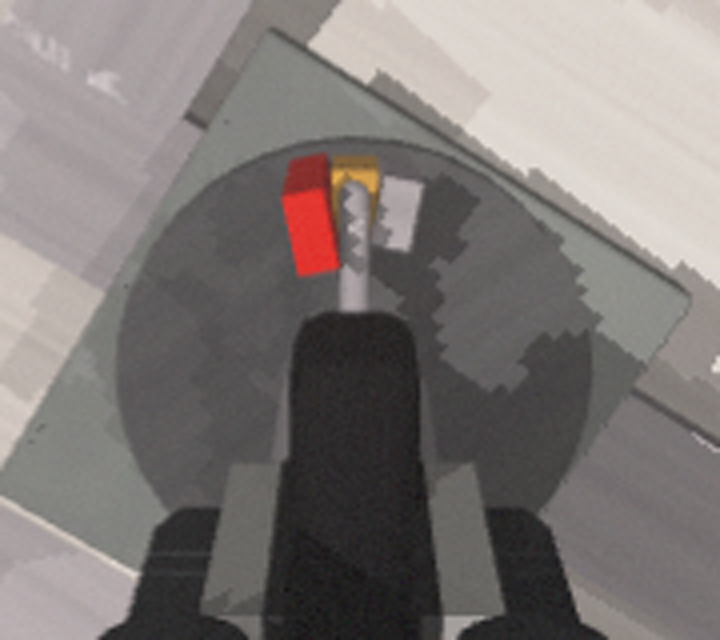

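About 0.02 rad remains, so I'll use finer steps and watch the torque.

```bash
python3 -m creep '[[[0,0,0,0,0,0.006,1],[0,0,0,0,0,0,1]]]' >/dev/null; python3 st.py; python3 -m creep '[[[0,0,0,0,0,0.006,1],[0,0,0,0,0,0,1]]]' >/dev/null; python3 st.py
```

```text
t 10.75 pos [ 0.4779 -0.0702  0.1084] F [ 0.7   0.06 -8.92] T [ 0.133 -0.104  0.049] w 0.011 turn 0.5706
t 10.95 pos [ 0.4779 -0.0702  0.1085] F [ 1.12  1.06 -8.33] T [ 0.185 -0.1    0.047] w 0.0111 turn 0.5766
```

```bash
python3 -m creep '[[[0,0,0,0,0,0.006,1],[0,0,0,0,0,0,1]]]' >/dev/null; python3 st.py
```

```text
t 11.15 pos [ 0.4779 -0.0702  0.1085] F [ 1.12  0.37 -8.38] T [ 0.16  -0.039  0.034] w 0.0111 turn 0.5826
```

```bash
python3 -m creep '[[[0,0,0,0,0,0.005,1],[0,0,0,0,0,0,1]]]' >/dev/null; python3 st.py
```

```text
t 11.35 pos [ 0.4779 -0.0702  0.1085] F [  1.08   0.17 -10.2 ] T [ 0.16  -0.064  0.021] w 0.011 turn 0.5875
```

```bash
python3 -m creep '[[[0,0,0,0,0,0.005,1],[0,0,0,0,0,0,1]]]' >/dev/null; python3 st.py
python3 - <<'E'
from h import *
c=grab('wrist');im=c['image'][:,:,::-1];cv2.imwrite('pics/w10c.png',cv2.resize(im[190:270,270:350],None,fx=7,fy=7,interpolation=cv2.INTER_CUBIC))
E
```

```text
t 11.55 pos [ 0.4779 -0.0702  0.1085] F [-0.96  0.46 -8.69] T [ 0.14  -0.087 -0.089] w 0.011 turn 0.5925
```

View pics/w10c.png

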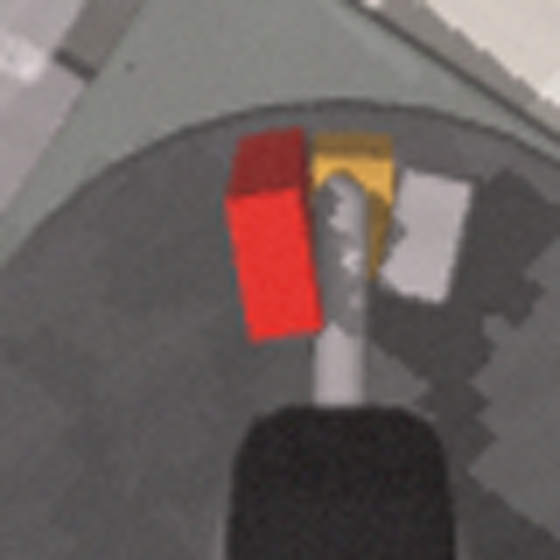

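The pin is at the lug's face, and the torque has flipped to -0.09 N m. I'll take one tiny step to confirm.

```bash
python3 -m creep '[[[0,0,0,0,0,0,1],[0,0,0,0,0,0,1]]]' >/dev/null; python3 st.py;  python3 -m creep '[[[0,0,0,0,0,0.003,1],[0,0,0,0,0,0,1]]]' >/dev/null; python3 st.py
```

```text
t 11.8 pos [ 0.478  -0.0702  0.1085] F [  0.39   0.42 -10.15] T [ 0.191 -0.001 -0.008] w 0.0112 turn 0.5922
t 12.0 pos [ 0.4779 -0.0702  0.1085] F [-0.84  0.99 -9.57] T [ 0.183  0.053 -0.092] w 0.0114 turn 0.5954
```

```bash
python3 -m creep '[[[0,0,0,0,0,0.003,1],[0,0,0,0,0,0,1]]]' >/dev/null; python3 st.py; python3 st.py
```

```text
t 12.2 pos [ 0.478  -0.0702  0.1085] F [-0.55  0.77 -8.97] T [ 0.137  0.072 -0.143] w 0.0109 turn 0.5984
t 12.2 pos [ 0.478  -0.0702  0.1085] F [-0.55  0.77 -8.97] T [ 0.137  0.072 -0.143] w 0.0109 turn 0.5984
```

The stop is felt clearly at about 0.59 rad, with torque rising to -0.14 N m, well under 0.4. I'll ease back 0.007 rad and lower into the notch.

```bash
python3 -m creep '[[[0,0,0,0,0,-0.007,1],[0,0,-1,0,0,0,1],[0,0,-1.5,0,0,0,1],[0,0,-1.5,0,0,0,1],[0,0,0,0,0,0,1]]]' >/dev/null; python3 st.py; python3 -m creep '[[[0,0,-1,0,0,0,1],[0,0,0,0,0,0,1]]]' >/dev/null; python3 st.py; python3 -m creep '[[[0,0,-0.7,0,0,0,1],[0,0,0,0,0,0,1]]]' >/dev/null; python3 st.py
```

```text
t 12.7 pos [ 0.478  -0.0702  0.1043] F [ 0.11  0.43 -8.71] T [ 0.185  0.024 -0.024] w 0.0112 turn 0.5913
t 12.9 pos [ 0.478  -0.0702  0.1034] F [-0.82 -0.07 -7.45] T [ 0.118  0.034 -0.04 ] w 0.0108 turn 0.5913
t 13.1 pos [ 0.478  -0.0702  0.1029] F [-2.3   0.07 -4.28] T [ 0.162  0.272 -0.063] w 0.011 turn 0.5913
```

```bash
python3 -m creep '[[[0,0,-0.6,0,0,0,1],[0,0,0,0,0,0,1]]]' >/dev/null; python3 st.py
python3 - <<'E'
from h import *
c=grab('wrist');im=c['image'][:,:,::-1];cv2.imwrite('pics/w11c.png',cv2.resize(im[190:270,270:350],None,fx=7,fy=7,interpolation=cv2.INTER_CUBIC))
E
```

```text
t 13.3 pos [ 0.4781 -0.0702  0.1027] F [-2.99  1.07  2.06] T [ 0.249  0.739 -0.05 ] w 0.0112 turn 0.5913
```

View pics/w11c.png

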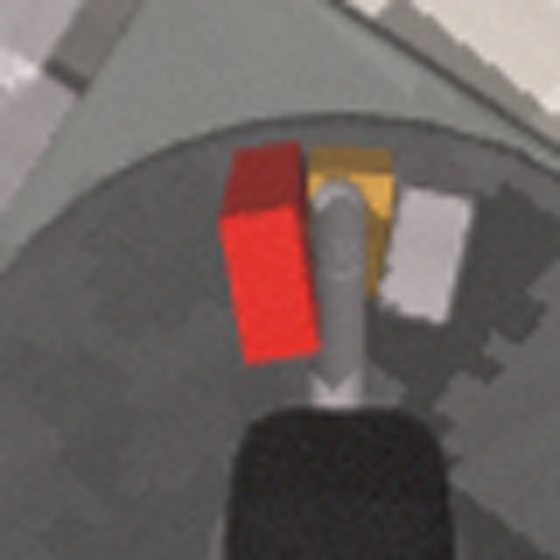

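The pin is seated in the brass notch between the lug and the land, and the spring load is now carried by the floor. I'll release and rise.

```bash
python3 -m creep '[[[0,0,0.3,0,0,0,0.7],[0,0,0,0,0,0,0.5],[0,0,0,0,0,0,0.2],[0,0,0,0,0,0,0],[0,0,0,0,0,0,-0.2],[0,0,10,0,0,0,-0.2],[0,0,25,0,0,0,-0.2],[0,0,30,0,0,0,-0.2],[0,0,30,0,0,0,-0.2],[0,0,15,0,0,0,-0.2],[0,0,0,0,0,0,-0.2]]]'; python3 st.py
python3 - <<'E'
from h import *
c=grab('wrist','w12.png');W=cloud(c);v,u=np.mgrid[0:480,0:640]
m=(u>250)&(u<390)&(v>150)&(v<380)&(W[...,2]>.105)&(W[...,2]<.135)
P=W[m];print(m.sum(),np.median(P,axis=0).round(4),cv2.minAreaRect(P[:,:2].astype(np.float32)))
E
```

```text
t: 14.45
tool_pos: [0.4793, -0.0704, 0.2153]
tcp_rot: [0.234, 0.669, 0.233, -0.666]
wrist_force: [0.4, 0.6, 0.6]
gripper_width: 0.0511
t 14.45 pos [ 0.4793 -0.0704  0.2153] F [0.4  0.61 0.62] T [-0.02  -0.043  0.007] w 0.0511 turn 0.5913
1339 [ 0.4802 -0.0674  0.1208] ((0.47827452421188354, -0.06889569759368896), (0.05224756896495819, 0.011665655300021172), 38.560211181640625)
```

View pics/w12.png

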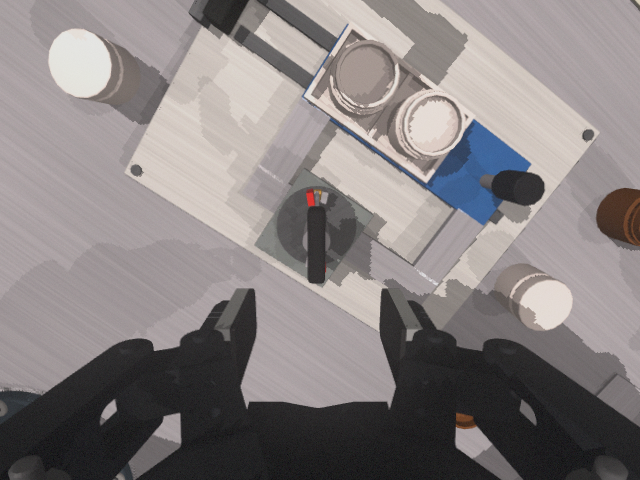

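The handle rests by itself: bar top at 0.1208, so lift 9 mm, and turned 0.59 rad. The black grip post on the blue slide is at (187,518). It's the only black cylinder on the slide; the other dark thing, at the top left, is the end stop.

Run:
```python
from h import *
c=grab('wrist');W=cloud(c);v,u=np.mgrid[0:480,0:640]
b=(u>480)&(u<560)&(v>160)&(v<215)
m=b&(W[...,2]>.06)&(W[...,2]<.12);print(m.sum(),np.percentile(W[m],[3,50,97],axis=0).round(4))
m=b&(W[...,2]>.098)&(W[...,2]<.112)
P=W[m];print('post top',m.sum(),P.mean(0).round(4),cv2.minEnclosingCircle(P[:,:2].astype(np.float32)))
yaw=.0825;R=np.array([[np.cos(yaw),-np.sin(yaw)],[np.sin(yaw),np.cos(yaw)]])
o=np.array([.4783,-.0691])-R@np.array([-.085,0]);print('origin',o,'grip exp',o+R@[.03,-.105],'home',o+R@[.03,-.025])
for k,(p,z) in dict(jarL=((.03,.0),.08)).items(): pass
for th in ['jar_lead','slide_grip']:
    for d in arm.silhouettes('wrist',th)[:3]: print(th,d['score'],np.round(d['point']),np.nanmedian(W[d['mask']],axis=0).round(3),d['mask'].sum())
cv2.imwrite('pics/post.png',cv2.resize(c['image'][140:240,440:580,::-1],None,fx=5,fy=5,interpolation=cv2.INTER_CUBIC))
```

```text
1550 [[ 0.5899 -0.1728  0.068 ]
 [ 0.5991 -0.1588  0.0986]
 [ 0.6109 -0.1525  0.1009]]
post top 848 [ 0.6013 -0.1634  0.0997] ((0.601374089717865, -0.16387149691581726), 0.012166938744485378)
origin [ 0.5630109  -0.06209545] grip exp [ 0.60156154 -0.16426613] home [ 0.59496902 -0.08453823]
jar_lead 0.68 [ 79. 367.] [ 0.588 -0.025  0.077] 4517
slide_grip 0.69 [174. 412.] [ 0.564 -0.13   0.03 ] 21204
```

View pics/post.png

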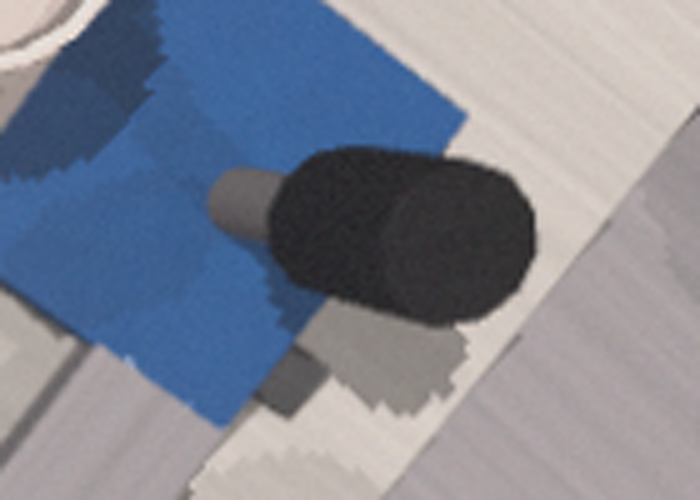

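The post axis measures (0.6014, -0.1640) with its top at about 0.100, and the fixture model predicts (0.6016, -0.1643). I'll go above it, turning the jaws to open along the fixture's x so the fingers clear the jar.

```bash
python3 -m creep '[[[6,-4,0,0,0,0.06,-0.2],[12,-9,0,0,0,0.09,-0.2],[12,-9,0,0,0,0.1,-0.2],[13,-10,0,0,0,0.1,-0.2],[13,-10,0,0,0,0.1,-0.2],[13,-10,0,0,0,0.1,-0.2],[13,-10,0,0,0,0.1,-0.2],[12,-10,0,0,0,0.1,-0.2],[12,-10,0,0,0,0.1,-0.2],[10,-7,0,0,0,0.08,-0.2],[6,-5,0,0,0,0.05,-0.2],[0,0,0,0,0,0,-0.2]]]'; python3 st.py
python3 - <<'E'
from h import *
c=grab('wrist','w13.png');W=cloud(c);v,u=np.mgrid[0:480,0:640]
b=(W[...,0]>.57)&(W[...,0]<.63)&(W[...,1]<-.13)&(W[...,1]>-.2)
m=b&(W[...,2]>.098)&(W[...,2]<.112)
P=W[m];print('post top',m.sum(),P.mean(0).round(4),cv2.minEnclosingCircle(P[:,:2].astype(np.float32)))
print(arm.get_state()['joint_positions'].round(2))
E
```

```text
t: 15.85
tool_pos: [0.6001, -0.1646, 0.2108]
tcp_rot: [0.52, 0.478, 0.521, -0.479]
wrist_force: [-0.4, -0.2, -0.1]
gripper_width: 0.0512
t 15.85 pos [ 0.6001 -0.1646  0.2108] F [-0.41 -0.23 -0.09] T [-0.014  0.031  0.047] w 0.0512 turn 1.5715
post top 801 [ 0.6015 -0.1636  0.0999] ((0.6015857458114624, -0.16384629905223846), 0.011978155933320522)
[-0.27  0.41  0.19  1.35  0.    1.22]
```

View pics/w13.png

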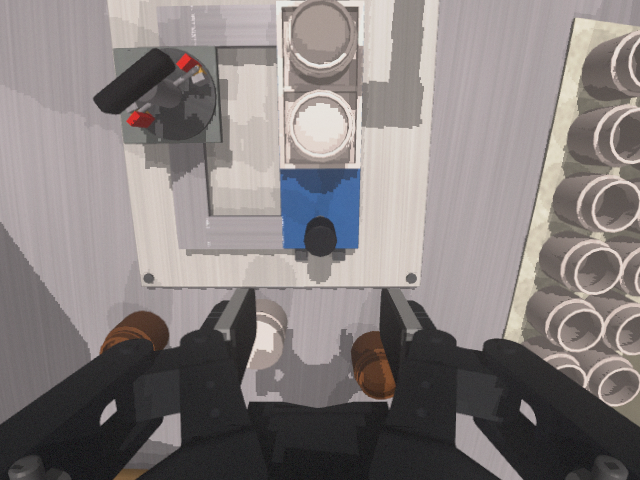

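The post is centred at (237,320) between the pads. Descending.

```bash
python3 -m creep '[[[1.4,0.8,-10,0,0,0,-0.2],[0,0,-25,0,0,0,-0.2],[0,0,-25,0,0,0,-0.2],[0,0,-20,0,0,0,-0.2],[0,0,-15,0,0,0,-0.2],[0,0,-15,0,0,0,-0.2],[0,0,-15,0,0,0,-0.2],[0,0,-10,0,0,0,-0.2],[0,0,-6,0,0,0,-0.2],[0,0,0,0,0,0,-0.2]]]' 35; python3 st.py
python3 - <<'E'
from h import *
grab('wrist','w14.png')
E
```

```text
t: 16.9
tool_pos: [0.6008, -0.1631, 0.0707]
tcp_rot: [0.52, 0.479, 0.521, -0.479]
wrist_force: [-0.5, 0.3, -0.6]
gripper_width: 0.0514
t 16.9 pos [ 0.6008 -0.1631  0.0707] F [-0.45  0.29 -0.58] T [-0.002 -0.011  0.005] w 0.0514 turn 1.5711
```

View pics/w14.png

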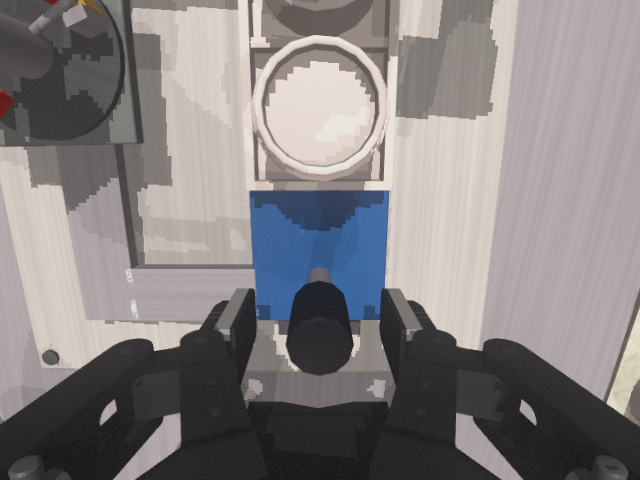

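The post is between the pads at column 320. Closing.

```bash
python3 -m creep '[[[0.6,-0.8,0,0,0,0,0.1],[0,0,0,0,0,0,0.3],[0,0,0,0,0,0,0.6],[0,0,0,0,0,0,1],[0,0,0,0,0,0,1],[0,0,0,0,0,0,1],[0,0,0,0,0,0,1]]]' 35; python3 st.py
```

```text
t: 17.65
tool_pos: [0.6015, -0.1644, 0.0723]
tcp_rot: [0.52, 0.479, 0.52, -0.479]
wrist_force: [-3.6, -0.7, 5.5]
gripper_width: 0.023
t 17.65 pos [ 0.6015 -0.1644  0.0723] F [-3.64 -0.72  5.45] T [-0.038  0.882  0.016] w 0.023 turn 1.571
```

```bash
python3 -m creep '[[[-0.3,0,1,0,0,0,1],[-0.1,1,0,0,0,0,1],[-0.15,2,0,0,0,0,1],[-0.25,3,0,0,0,0,1],[-0.25,3,0,0,0,0,1],[-0.25,3,0,0,0,0,1],[-0.15,2,0,0,0,0,1],[-0.1,1,0,0,0,0,1],[0,0,0,0,0,0,1]]]' ; python3 st.py
```

```text
t: 18.55
tool_pos: [0.6001, -0.1488, 0.0724]
tcp_rot: [0.52, 0.479, 0.521, -0.479]
wrist_force: [-3.5, -0.0, -0.5]
gripper_width: 0.0229
t 18.55 pos [ 0.6001 -0.1488  0.0724] F [-3.52 -0.03 -0.54] T [-0.031  0.746 -0.051] w 0.0229 turn 1.5715
```

```bash
python3 -m creep '[[[-0.1,1,0,0,0,0,1],[-0.2,2,0,0,0,0,1],[-0.25,3,0,0,0,0,1],[-0.25,3,0,0,0,0,1],[-0.25,3,0,0,0,0,1],[-0.25,3,0,0,0,0,1],[-0.25,3,0,0,0,0,1],[-0.25,3,0,0,0,0,1],[-0.25,3,0,0,0,0,1],[-0.25,3,0,0,0,0,1],[-0.2,2,0,0,0,0,1],[-0.1,1,0,0,0,0,1]]]' ; python3 st.py
python3 - <<'E'
from h import *
grab('wrist','w15.png')
grab('side','s15.png')
E
```

```text
t: 19.75
tool_pos: [0.5976, -0.1188, 0.0724]
tcp_rot: [0.52, 0.479, 0.521, -0.479]
wrist_force: [-4.2, -2.5, -2.7]
gripper_width: 0.023
t 19.75 pos [ 0.5976 -0.1188  0.0724] F [-4.22 -2.51 -2.66] T [-0.49   0.999  0.02 ] w 0.023 turn 1.5715
```

View pics/w15.png

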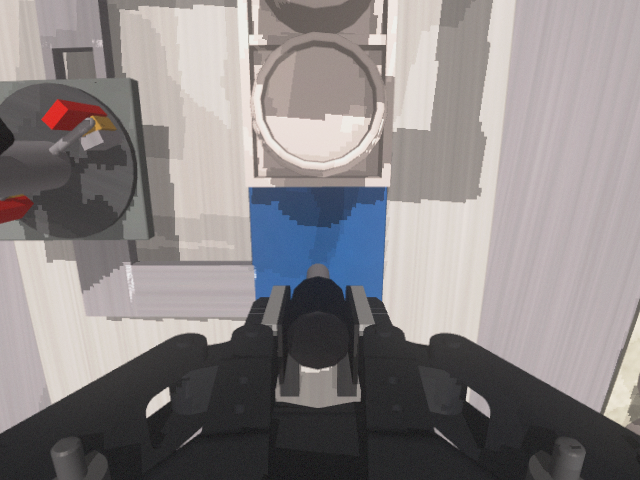

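View pics/s15.png

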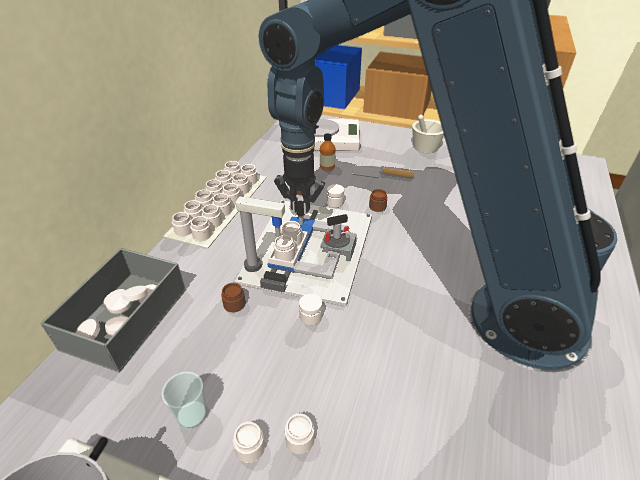

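The carriage follows: post, blue slide and jar keep the same image positions. The pin is still in its notch, and the jars stand. About 34 mm remain.

```bash
python3 -m creep '[[[-0.3,1,0,0,0,0,1],[-0.3,2,0,0,0,0,1],[-0.25,3,0,0,0,0,1],[-0.25,3,0,0,0,0,1],[-0.25,3,0,0,0,0,1],[-0.25,3,0,0,0,0,1],[-0.25,3,0,0,0,0,1],[-0.25,3,0,0,0,0,1],[-0.2,2,0,0,0,0,1],[-0.2,2,0,0,0,0,1],[-0.1,1,0,0,0,0,1],[-0.1,1,0,0,0,0,1]]]' ; python3 st.py; python3 -m creep '[[[-0.1,1,0,0,0,0,1],[-0.1,1,0,0,0,0,1],[-0.1,1,0,0,0,0,1],[0,0,0,0,0,0,1]]]' ; python3 st.py
```

```text
t: 21.05
tool_pos: [0.5953, -0.0921, 0.0724]
tcp_rot: [0.52, 0.479, 0.52, -0.479]
wrist_force: [-0.3, -2.6, -8.6]
gripper_width: 0.0229
t 21.05 pos [ 0.5953 -0.0921  0.0724] F [-0.34 -2.59 -8.59] T [-0.503  0.166  0.017] w 0.0229 turn 1.5714
t: 21.45
tool_pos: [0.595, -0.089, 0.0725]
tcp_rot: [0.52, 0.479, 0.52, -0.479]
wrist_force: [1.0, -1.3, -9.5]
gripper_width: 0.0227
t 21.45 pos [ 0.595  -0.089   0.0725] F [ 1.04 -1.31 -9.47] T [-0.175 -0.143 -0.007] w 0.0227 turn 1.5714
```

```bash
python3 -m creep '[[[0,0.5,-0.5,0,0,0,1],[-0.1,0.7,-0.4,0,0,0,1],[-0.1,0.7,0,0,0,0,1],[-0.05,0.6,0,0,0,0,1],[0,0,0,0,0,0,1]]]' >/dev/null; python3 st.py; python3 -m creep '[[[-0.05,0.5,0,0,0,0,1],[-0.05,0.5,0,0,0,0,1],[0,0,0,0,0,0,1]]]' >/dev/null; python3 st.py
```

```text
t 21.95 pos [ 0.5949 -0.0867  0.0723] F [-3.02 -0.99  5.38] T [-0.383  0.722 -0.058] w 0.0226 turn 1.5713
t 22.25 pos [ 0.5948 -0.0857  0.0723] F [-3.1  -1.78  6.38] T [-0.398  0.741 -0.04 ] w 0.023 turn 1.5713
```

```bash
python3 -m creep '[[[-0.05,0.5,0.3,0,0,0,1],[0,0.3,0,0,0,0,1],[0,0,0,0,0,0,1]]]' >/dev/null; python3 st.py; python3 -m creep '[[[-0.05,0.3,0,0,0,0,1],[0,0.3,0,0,0,0,1],[0,0,0,0,0,0,1]]]' >/dev/null; python3 st.py
```

```text
t 22.55 pos [ 0.5947 -0.0848  0.0723] F [-2.48 -2.01  5.93] T [-0.381  0.57  -0.06 ] w 0.0232 turn 1.5714
t 22.85 pos [ 0.5947 -0.0847  0.0723] F [-1.94 -3.47  5.57] T [-0.815  0.584  0.059] w 0.023 turn 1.5711
```

```bash
python3 -m creep '[[[0,0.4,0,0,0,0,1],[0,0,0,0,0,0,1]]]' >/dev/null; python3 st.py; python3 -m creep '[[[0,0.4,0,0,0,0,1],[0,0,0,0,0,0,1]]]' >/dev/null; python3 st.py;  python3 - <<'E'
from h import *
grab('wrist','w16.png')
c=grab('side');cv2.imwrite('pics/s16.png',cv2.resize(c['image'][170:320,200:390,::-1],None,fx=4,fy=4,interpolation=cv2.INTER_CUBIC))
E
```

```text
t 23.05 pos [ 0.5947 -0.0847  0.0723] F [-1.85 -6.15  5.68] T [-1.272  0.603 -0.006] w 0.0229 turn 1.5708
t 23.25 pos [ 0.5947 -0.0847  0.0723] F [-2.44 -7.14  5.41] T [-1.517  0.568  0.054] w 0.0227 turn 1.5705
```

View pics/s16.png

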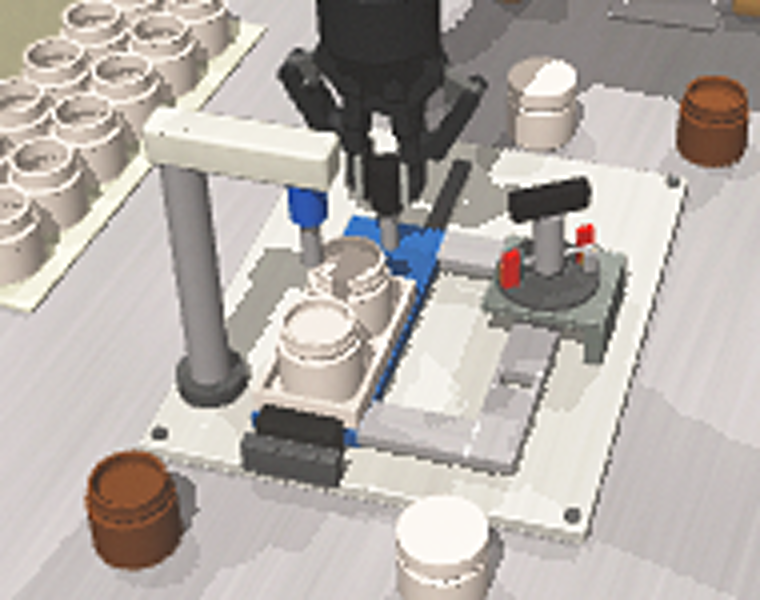

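View pics/w16.png

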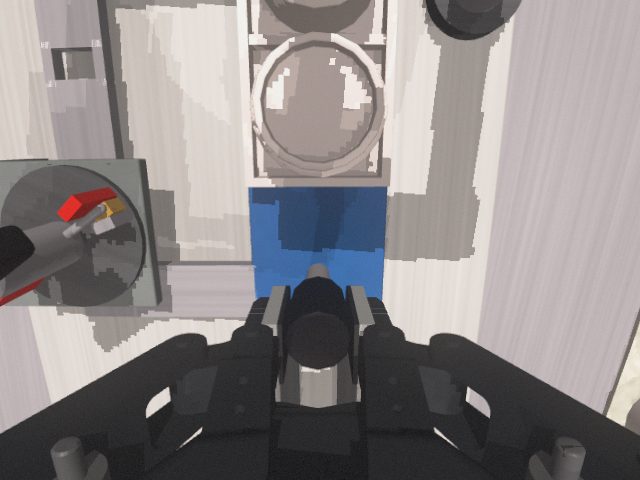

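The carriage is home: 79.7 mm travelled, stopped on the rubber, 7 N of light contact. The jars stand and the pin is in its notch. I'll relieve the push, open and rise straight up.

```bash
python3 -m creep '[[[0,-0.7,0,0,0,0,1],[0,0,0,0,0,0,0.4],[0,0,0,0,0,0,0.2],[0,0,0,0,0,0,0],[0,0,0,0,0,0,-0.2],[0,0,0,0,0,0,-0.2]]]' >/dev/null; python3 st.py;python3 -m creep '[[[0,0,5,0,0,0,-0.2],[0,0,10,0,0,0,-0.2],[0,0,20,0,0,0,-0.2],[0,0,25,0,0,0,-0.2],[0,0,25,0,0,0,-0.2],[0,0,25,0,0,0,-0.2],[0,0,25,0,0,0,-0.2],[0,0,15,0,0,0,-0.2],[0,0,0,0,0,0,-0.2]]]' >/dev/null; python3 st.py
python3 - <<'E'
from h import *
c=grab('wrist','w17.png');W=cloud(c)
b=(W[...,0]>.56)&(W[...,0]<.63)&(W[...,1]<-.05)&(W[...,1]>-.12)
m=b&(W[...,2]>.098)&(W[...,2]<.112)
P=W[m];print('post top',m.sum(),P.mean(0).round(4),cv2.minEnclosingCircle(P[:,:2].astype(np.float32)))
yaw=.0825;R=np.array([[np.cos(yaw),-np.sin(yaw)],[np.sin(yaw),np.cos(yaw)]]);o=np.array([.5630,-.0621])
if len(P): print('fixture frame',R.T@(np.array(cv2.minEnclosingCircle(P[:,:2].astype(np.float32))[0])-o))
b=(W[...,0]>.44)&(W[...,0]<.52)&(W[...,1]<-.03)&(W[...,1]>-.11)&(W[...,2]>.105)&(W[...,2]<.135)
P=W[b];print('bar',b.sum(),np.median(P,axis=0).round(4),cv2.minAreaRect(P[:,:2].astype(np.float32)))
c=grab('side');cv2.imwrite('pics/s17.png',cv2.resize(c['image'][170:320,200:390,::-1],None,fx=4,fy=4,interpolation=cv2.INTER_CUBIC))
E
```

```text
t 23.95 pos [ 0.5944 -0.084   0.0718] F [-0.63 -0.18 -0.69] T [ 0.007  0.005 -0.018] w 0.0512 turn 1.5715
t 24.85 pos [ 0.5955 -0.0844  0.2251] F [-0.03 -0.27 -0.57] T [-0.003 -0.015 -0.004] w 0.0514 turn 1.5713
post top 728 [ 0.5946 -0.0839  0.0999] ((0.594677209854126, -0.08433088660240173), 0.011955236084759235)
fixture frame [ 0.0297375  -0.02476568]
bar 1430 [ 0.4815 -0.0678  0.1207] ((0.4788982570171356, -0.06888372451066971), (0.05170706659555435, 0.012161219492554665), 38.15831756591797)
```

View pics/w17.png

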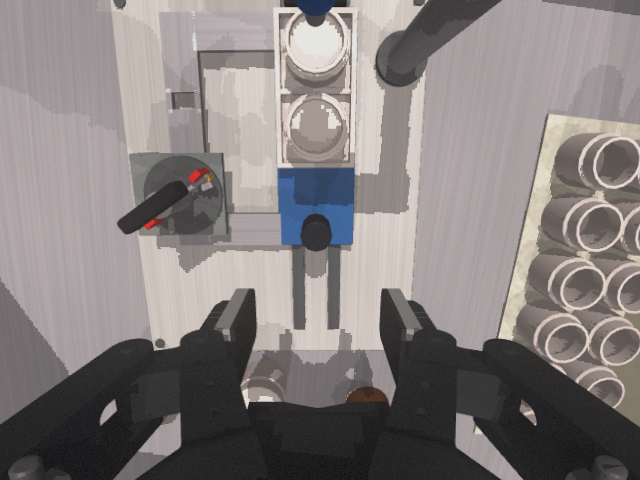

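View pics/s17.png

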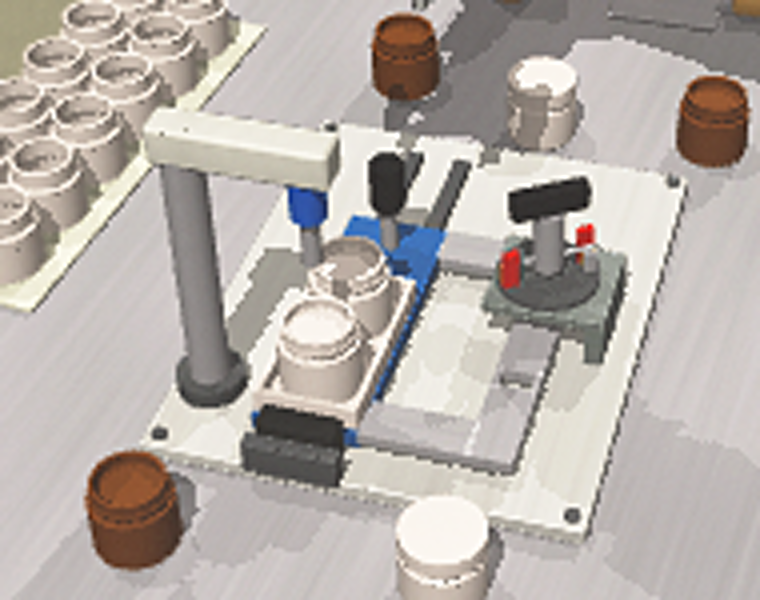

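The slide is home: the post measures (29.7, -24.8) mm in the fixture frame. Its front touches the rubber block, both jars stand, and the handle is still at 9 mm lift. The gripper is clear, so I'm handing in.

```bash
python3 -c "
from bench import arm
print(arm.finish_job())"
```

```text
the job is handed in; nothing more can be done
None
```

The plunger is parked in its rest notch and the carriage is home against the rubber stop. Both jars stand in their pockets. I handed the job in at about 25 s of the 72 s.

- **Plunger:** I lifted the T-handle 15 mm and turned it counter-clockwise until the stop was felt at about 0.59 rad. The peak reading was 0.14 N m, against the 0.4 limit. I eased back 0.007 rad and let it down. After release the bar top was at 0.1207–0.1208 m, so it holds a lift of about 9 mm. The pictures show the pin between the land and the lug.
- **Carriage:** I slid it 79.7 mm by the grip post, at up to 30 mm/s and slower near the end, and stopped with about 7 N on the rubber. I took that push off before letting go. Afterwards the post measured (29.7, -24.8) mm in the fixture frame; home is (30, -25).
- **Last checks:** The final pictures show nothing disturbed around the plate, though I did not re-measure the objects farther away. The gripper is clear of everything, with no force on the wrist.

**Disagreements:**
- My first grip on the handle was too low and closed on the round hub under the bar, pushing up with about 6 N. I opened, rose 7 mm and regripped without harm.
- My first plate-corner estimate from the top camera was about 9 to 13 mm off in x. I dropped it and used the wrist-camera measurements, which agreed with the given dimensions.

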